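Shift the wire-feed gearbox into its forward right-hand gear

ROBOT

A 7-joint arm with a two-finger parallel gripper is mounted at the origin on the work surface. World frame = base frame: x ahead of the robot, y to its left, z up, the work surface at z = 0. Lengths are in m, angles in rad, forces in N, time in s.
With the tool pointing down it reaches from about 0.4 to 0.9 m from the base axis. Payload 5.5 kg.
Tool frame: the origin (TCP) lies midway between the tips of the shut fingers; the grasp point (between the pads) lies 19 mm behind it (env.grasp_offset is the distance from the TCP to the grasp point, in m); z points along the fingers, y is the direction in which the jaws open and shut (so a half turn about z gives the same grasp; the last joint's range is limited). The gripper opens to 85 mm and grips with 20 to 120 N. Pads are 22 mm wide; open, the fingers measure 114 mm over their backs; the gripper's body (76 mm by 85 mm) begins 54 mm behind the grasp point. The pads swing forward as they close: fully open they stand 13 mm farther back than shut.
Start: joints at [-0.924, 0.501, -0.427, 1.55, 0.221, 1.138, -0.21], TCP at [0.243, 0.603, 0.231] pointing down, gripper open.
Joint ranges: [-2.88, 2.88], [-0.31, 2.03], [-1.54, 1.56], [0.2, 2.42], [-1.41, 4.55], [0.19, 2.02], [-2.57, 2.57]. Speed limits (rad/s): [2.57, 2.57, 3.14, 3.14, 3.14, 3.14, 3.14].

INTERFACE

Orientations are given as [roll, pitch, yaw] about the fixed x, y, z axes, in that order (R = Rz(yaw) Ry(pitch) Rx(roll)).
In Python, from bench import status, imaging, job, models, env gives the robot as it stands. The module is installed in compiled form; this text tells all that it offers.
- The arm moves only by the tool send_rows, never from a script. Its argument "steps" is a list of rows, each an object with "travel": the shift along the tool's x, y, z in m, a list of three; "angular": the turn, a rotation vector about the tool's x, y, z in rad, a list of three. A call has 1 to 20 rows; each row shifts and turns the commanded pose from where the row before left it, along the tool's axes as they then stand; what a row does not reach is not made up. A row lasts 1/12 s, in which the tool goes at most 41.7 mm and 7.16 degrees, less where a joint would pass 70% of its speed; a pose out of reach is approached as far as the arm can. A call is refused whole if a number of a shift passes 0.0417 or a number of a turn 0.125, either way. A call with a gripper value outside its range is refused whole. "claw" is the closure, from 0 (fully open) to 1 (shut), set as the call begins (left out, the last holds). The fingers move at their own pace and stop on an object; the grip force is fixed at half the most. Time passes only in rows, so rows that do not move let the fingers close. It gives the time, the measured TCP pose, the force and the opening at its end, in the units of the state.
- status.sense(): the state, without advancing time (a new reading comes with each control period).
- imaging.capture(name): name is "scene" or "top" or "wrist"; returns a dict with "pixels" (384x512x3 uint8, red, green, blue), "K" (3x3 intrinsics, pixels), "rvec" (rotation vector, rad) and "tvec" (3), from world to camera coordinates, as OpenCV has them; the wrist camera has in their place "mount" (4x4, takes a point from camera to tool coordinates, whose origin is the TCP and whose axes are the flange's). Camera axes: x right, y down, z forward; pixel columns grow to the right and rows downward; lengths in m; the calibration is good to about 2 mm. A picture is of the moment at which its call begins: read the wrist's pose just before it. There is no depth.
- job.job_done(): hands the job in, once; it reports no verdict.
Trained networks look in the newest picture that a camera, given by its name, has taken for a name from the list of things; names that differ only in an ending like _2 or _b are one class to them, and where a whole thing is asked for, a point or a joint stands for the part that bears it (a point fixed in the world has none). Each returns a list of dicts, best first, with "p" (0 to 1); they miss things now and then, are a little off and sometimes report something else, mostly with a low value. They report only what shows in the picture. A call takes as long as a camera call.
- models.silhouettes(label, camera): "region" (384x512 bool, what is visible of it) and "location" ([column, row] in pixels, amid what is visible of it).
- models.tip_of(label, camera): "location" ([column, row] in pixels: a listed point, or the origin of a listed thing).
The state is a dict: "clock": time; "joint_positions": joint angles; "qd": joint speeds; "effort": joint torques, N m; "position": TCP position; "tool_rot": TCP orientation; "wrist_force": force on the tool from outside, world axes, zero at the start; "ft_torque": the same for the moment, N m; "gripper_width": finger opening in m.
Only numpy, scipy, OpenCV 4.12 (cv2) and the standard library are available. Lean on these libraries where they do the work, as an engineer would, in place of code of your own. Each camera call takes 0.05 s, during which the arm holds its last target.

TASK

Put the wire-feed gearbox into gear: take its ball-topped shift lever, which stands in the H-shaped gate and now rests on the left side of the neutral cross slot, move it across the neutral slot to the right-hand leg and push it forward (away from the robot) fully home, then let go. Left, right and forward are as seen from the robot. Leave the T-handled lever in the single straight slot as it is.

Things in the scene. Friction and masses are not known exactly. Their poses are not given: they have to be found in the camera images.
- gearbox: Grey fixed housing, foot 180x170 mm; steel gate plate on top, upper face 145 mm up, with an H opening. Origin: centre of its underside; x forward (away from the robot within 20 deg), y left. H: neutral cross slot along y through the centre, 22 mm wide; two legs along x at y = +24 and -24 mm, 24 mm wide, reaching x = +37 and -37 mm; solid tongues 24 mm wide between the legs.
- shift_pivot (a point): Pivot of the shift lever inside the gearbox, on its z axis 40 mm up. The lever, an upright 12 mm round steel rod with a ball knob 165 mm above the pivot, tips about it in x and y (it does not slide or rise). Friction: 2 to 3 N at the knob, no spring; it stays where it is left.
- shift_knob (a point): Centre of the lever's black 40 mm ball knob, 205 mm above the bench when upright, 12 mm lower at a leg's end. In the gearbox frame it starts in neutral (x about 0) 12 to 34 mm left (y +). It can enter the right leg once y is below -30 mm; stops at y = -39 mm and x = +45 mm. Play in neutral: 8 mm in x either way. Its axes tip with the lever.
- brake_grip (a point): Middle of the crosswise black T-handle bar (22 mm thick, 70 mm long) of the other lever, the reel brake, about 175 mm above the bench, in a single straight slot on a narrower grey post (120x85 mm) to the left or right of the gearbox. Not to be moved.

How it is judged:
By the outcome, as a careful person would: the job done as asked, in the order asked, and still so for the second after the job is handed in, with the robot touching nothing.
It also fails if it takes over 32 s, if anything falls off the work surface, if the arm or the gripper's body presses on something with over 40 N, if the wrist force passes 120 N, or if a joint passes its speed limit or range.

## Working session

There is one attempt and no reset: what is moved stays moved. The work goes in short steps, Python scripts to look and compute and a tool call to move; the robot and the scene stay as the last step left them, time stands still between calls to the robot, and variables do not carry over. Pictures are saved under pics/ and viewed, and the job is handed in when it is done.

Besides the shell and the picture viewer there is one more tool, called as name([rows], argument=value, ...), one row to a line, values as JSON. send_rows: Moves the arm, as the interface text tells. Its arguments: {"type":"object","properties":{"steps":{"type":"array"},"claw":{"type":"number"}},"required":["steps"]}

```bash
mkdir -p pics; ls; cat > h.py <<'E'
import numpy as np, cv2
from bench import status, imaging, job, models, env
def snap(n,f=None):
    im=imaging.capture(n)
    if f: cv2.imwrite('pics/'+f,cv2.cvtColor(im['pixels'],cv2.COLOR_RGB2BGR))
    return im
def ray(im,px):
    R=cv2.Rodrigues(np.array(im['rvec'],float))[0];t=np.array(im['tvec'],float).ravel()
    d=R.T@np.linalg.inv(im['K'])@np.array([px[0],px[1],1.]);return -R.T@t,d/np.linalg.norm(d)
def tri(rs):
    A=0;b=0
    for c,d in rs:
        P=np.eye(3)-np.outer(d,d);A=A+P;b=b+P@c
    x=np.linalg.solve(A,b);return x,[np.linalg.norm((np.eye(3)-np.outer(d,d))@(x-c)) for c,d in rs]
def proj(im,p):
    return cv2.projectPoints(np.array(p,float).reshape(-1,3),np.array(im['rvec'],float),np.array(im['tvec'],float),im['K'],None)[0].reshape(-1,2)
E
python3 - <<'E'
from h import *
s=status.sense();print(s)
ims={}
for n in ['scene','top']:
    ims[n]=snap(n,n+'0.png')
    for l in ['shift_knob','brake_grip','gearbox','shift_pivot']:
        r=models.tip_of(l,n);print(n,l,[(x['p'],np.round(x['location'],1)) for x in r[:3]])
        ims[n,l]=r
    for l in ['shift_knob','gearbox']:
        r=models.silhouettes(l,n);print(n,l,[(x['p'],x['location'],x['region'].sum()) for x in r[:3]])
for l in ['shift_knob','brake_grip','gearbox']:
    if ims['scene',l] and ims['top',l]: print(l,tri([ray(ims[n],ims[n,l][0]['location']) for n in ['scene','top']]))
print(env.grasp_offset)
E
```

```text
pics
{'clock': 0.0, 'joint_positions': array([-0.92381748,  0.50187638, -0.426787  ,  1.55146026,  0.22079709,
        1.1383028 , -0.21028387]), 'qd': array([-1.03301062e-03, -5.09338198e-04, -1.48179389e-03, -2.36810877e-03,
        5.51014052e-04,  2.05106707e-04,  6.31608470e-05]), 'effort': array([ 2.95360860e-05, -5.69522703e+01, -5.81655979e+00, -2.80948126e+01,
        1.05139180e-02,  1.16769751e-02,  2.49588442e-05]), 'position': array([0.24315582, 0.60204675, 0.23023683]), 'tool_rot': array([-3.13960415e+00, -7.24592787e-05,  2.75788186e+00]), 'wrist_force': array([-0.96677664, -0.24558449, -0.7904163 ]), 'ft_torque': array([-0.01833945,  0.01868437, -0.03009117]), 'gripper_width': 0.08550859020072547}
scene shift_knob [(0.58, array([306.4, 105.7]))]
scene brake_grip [(0.9, array([179.4, 210.7]))]
scene gearbox [(0.65, array([294.7, 163.9]))]
scene shift_pivot []
scene shift_knob [(0.74, [304.5, 106.9], np.int64(273))]
scene gearbox [(0.56, [296.4, 147.0], np.int64(5128))]
top shift_knob [(0.61, array([154.4, 210.7]))]
top brake_grip [(0.74, array([358.1, 233.9])), (0.28, array([156.2, 210.4]))]
top gearbox [(0.8, array([182. , 214.5]))]
top shift_pivot []
top shift_knob []
top gearbox []
shift_knob (array([0.51166281, 0.25903319, 0.1974079 ]), [np.float64(0.004444485073783399), np.float64(0.004444485073783408)])
brake_grip (array([ 0.46645464, -0.19538918,  0.17167651]), [np.float64(0.005718950756033068), np.float64(0.005718950756033171)])
gearbox (array([ 0.51090336,  0.23349   , -0.00337818]), [np.float64(0.0016457124485740682), np.float64(0.0016457124485740578)])
0.0187
```

```bash
python3 - <<'E'
import cv2
a=cv2.imread('pics/scene0.png');b=cv2.imread('pics/top0.png')
cv2.imwrite('pics/s0c.png',cv2.resize(a[70:270,200:400],None,fx=3,fy=3,interpolation=cv2.INTER_CUBIC))
cv2.imwrite('pics/t0c.png',cv2.resize(b[130:300,80:280],None,fx=3.5,fy=3.5,interpolation=cv2.INTER_CUBIC))
E
```

```text
(no output)
```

View pics/scene0.png

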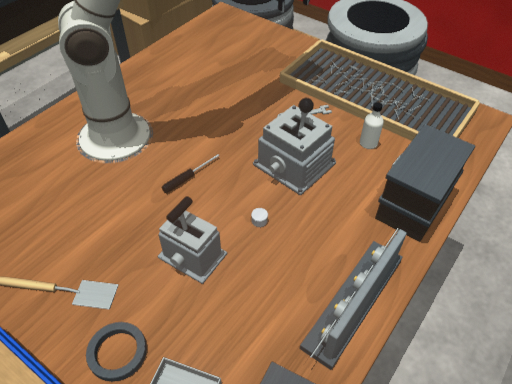

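View pics/top0.png

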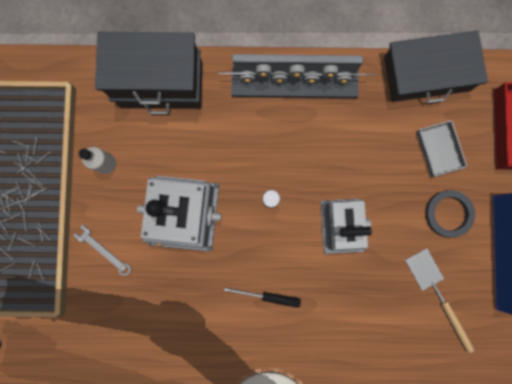

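View pics/s0c.png

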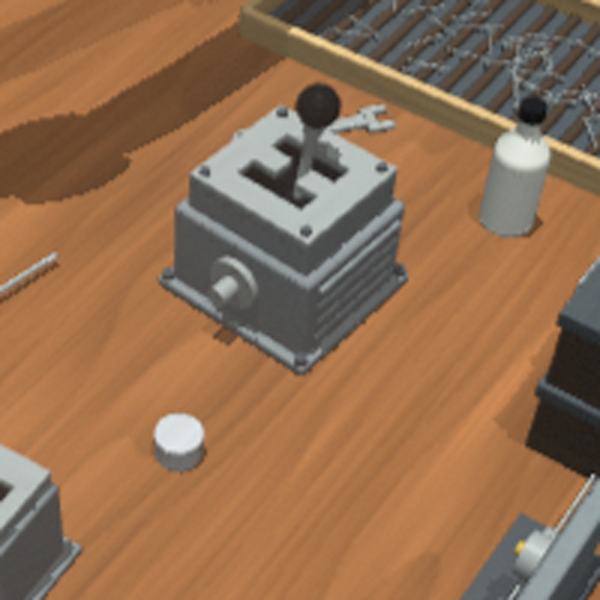

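View pics/t0c.png

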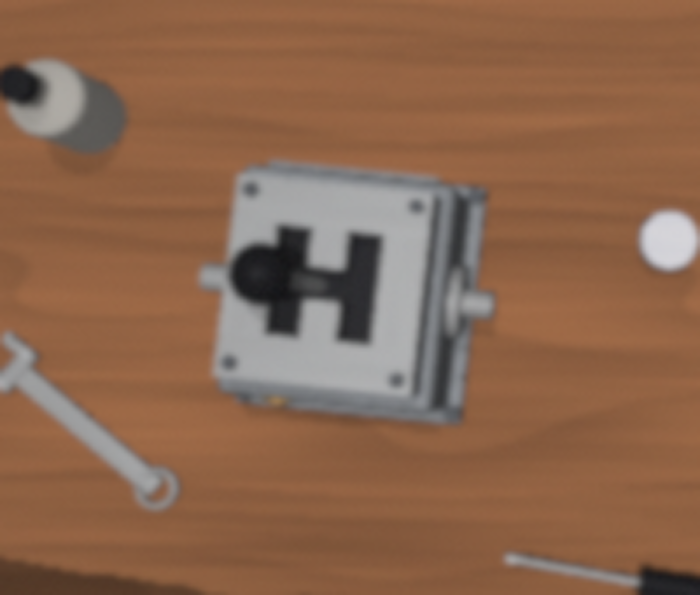

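```bash
python3 - <<'E'
from h import *
from scipy.optimize import least_squares
top=snap('top');sc=snap('scene')
c=np.array([(350,233),(383,237),(371,343),(337,338),(279,227),(309,231),(297,335),(265,331)],float)
px=(c+.5)/3.5-.5+[80,130]
m=np.array([(37,-12),(37,-36),(-37,-36),(-37,-12),(37,36),(37,12),(-37,12),(-37,36)])/1000
def W(p,m,z): 
    R=np.array([[np.cos(p[2]),-np.sin(p[2])],[np.sin(p[2]),np.cos(p[2])]]);return np.c_[m@R.T+p[:2],np.full(len(m),z)]
r=least_squares(lambda p:(proj(top,W(p,m,.145))-px).ravel(),[.51,.23,-.1])
print(r.x,np.degrees(r.x[2]),r.fun.reshape(-1,2).round(1).tolist())
p=r.x
# knob y from both
def kn(p,a,b): # angles: tip in x,y
    q=np.array([a,b]);L=.165
    v=np.array([a,b,np.sqrt(L*L-a*a-b*b)]);R=np.array([[np.cos(p[2]),-np.sin(p[2]),0],[np.sin(p[2]),np.cos(p[2]),0],[0,0,1]])
    return R@v+[p[0],p[1],.04]
kt=np.array([(258.5+.5)/3.5-.5+80,(273.5+.5)/3.5-.5+130]);ks=np.array([(318.5)/3-.5+200,(106)/3-.5+70])
print(kt,ks)
for n,im,k in (('t',top,kt),('s',sc,ks)):
    print(n,least_squares(lambda q:proj(im,kn(p,*q))[0]-k,[0,.02]).x)
f=least_squares(lambda q:np.r_[proj(top,kn(p,*q))[0]-kt,proj(sc,kn(p,*q))[0]-ks],[0,.02])
print(f.x,f.fun,kn(p,*f.x))
# project H corners in scene
o=sc['pixels'][:,:,::-1].copy()
q=(proj(sc,W(p,m,.145))-[200,70]+.5)*3
o=cv2.resize(o[70:270,200:400],None,fx=3,fy=3)
for a in q: cv2.circle(o,tuple(int(v) for v in a),3,(0,0,255),-1)
cv2.circle(o,tuple(int(v) for v in (proj(sc,kn(p,*f.x))[0]-[200,70]+.5)*3),4,(0,255,0),-1)
cv2.imwrite('pics/s1.png',o)
print(models.tip_of('brake_grip','scene')[0]['location'])
E
```

```text
[ 0.5111001   0.22779138 -0.09092758] -5.209766741504035 [[-0.5, -0.6], [0.3, -0.7], [0.0, 0.6], [-0.5, 1.0], [-0.6, -1.0], [1.0, -1.1], [0.7, 0.8], [-0.4, 0.9]]
[153.5        207.78571429] [305.66666667 104.83333333]
t [0.00052033 0.02948983]
s [-0.00020503  0.03189566]
[0.00055263 0.02997405] [-0.2063847  -0.03437926 -0.20741287  0.35407908] [0.51437215 0.25759143 0.20225366]
[178.7, 208.2]
```

View pics/s1.png

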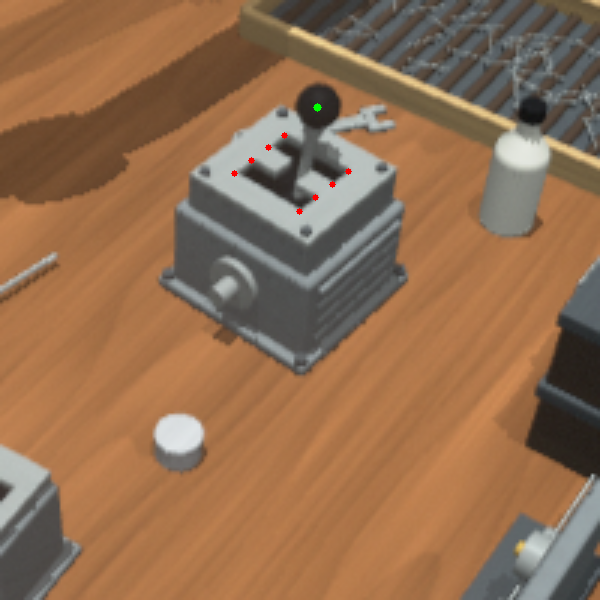

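send_rows([
  {"travel": [0, 0, -0.011], "angular": [0, 0, -0.073]},
  {"travel": [0, 0, -0.011], "angular": [0, 0, -0.073]},
  {"travel": [0, 0, -0.011], "angular": [0, 0, -0.073]},
  {"travel": [0, 0, -0.011], "angular": [0, 0, -0.073]},
  {"travel": [-0.0188, -0.0199, 0], "angular": [0, 0, 0]},
  {"travel": [-0.0188, -0.0199, 0], "angular": [0, 0, 0]},
  {"travel": [-0.0188, -0.0199, 0], "angular": [0, 0, 0]},
  {"travel": [-0.0188, -0.0199, 0], "angular": [0, 0, 0]},
  {"travel": [-0.0188, -0.0199, 0], "angular": [0, 0, 0]},
  {"travel": [-0.0188, -0.0199, 0], "angular": [0, 0, 0]},
  {"travel": [-0.0188, -0.0199, 0], "angular": [0, 0, 0]},
  {"travel": [-0.0188, -0.0199, 0], "angular": [0, 0, 0]},
  {"travel": [-0.0188, -0.0199, 0], "angular": [0, 0, 0]},
  {"travel": [-0.0188, -0.0199, 0], "angular": [0, 0, 0]},
  {"travel": [-0.0188, -0.0199, 0], "angular": [0, 0, 0]},
  {"travel": [-0.0188, -0.0199, 0], "angular": [0, 0, 0]},
  {"travel": [-0.0188, -0.0199, 0], "angular": [0, 0, 0]},
  {"travel": [-0.0188, -0.0199, 0], "angular": [0, 0, 0]},
  {"travel": [0, 0, 0], "angular": [0, 0, 0]},
  {"travel": [0, 0, 0], "angular": [0, 0, 0]},
], claw=0)

```text
clock: 2.52
position: [0.4813, 0.2992, 0.2752]
tool_rot: [-3.141, 0.0, 3.045]
wrist_force: [-0.4, 0.6, -0.3]
gripper_width: 0.0859
```

send_rows([
  {"travel": [-0.018, -0.019, 0], "angular": [0, 0, 0]},
  {"travel": [-0.018, -0.019, 0], "angular": [0, 0, 0]},
  {"travel": [0, 0, 0], "angular": [0, 0, 0]},
  {"travel": [0, 0, 0], "angular": [0, 0, 0]},
])

```text
clock: 2.85
position: [0.5126, 0.2596, 0.2752]
tool_rot: [3.142, -0.0, 3.048]
wrist_force: [-0.2, 0.4, -0.7]
gripper_width: 0.0851
```

```bash
python3 - <<'E'
from h import *
s=status.sense();print(s['position'],s['tool_rot'],s['clock'])
im=snap('wrist','w1.png');print(im['mount'])
print(models.tip_of('shift_knob','wrist'))
from scipy.spatial.transform import Rotation as Ro
R=Ro.from_euler('xyz',s['tool_rot']).as_matrix()
M=im['mount'];
k=np.array([.51437,.25759,.20225]);pt=R.T@(k-s['position']);print('tool',pt)
pc=M[:3,:3].T@(pt-M[:3,3]);u=im['K']@pc;print(u[:2]/u[2])
E
```

```text
[0.51259482 0.25959973 0.27522542] [ 3.14154973e+00 -1.54848097e-04  3.04805733e+00] 2.85
[[ 4.03741973e-04 -9.54646110e-01 -2.97742576e-01  7.56269444e-02]
 [ 9.99999916e-01  3.63569420e-04  1.90304683e-04 -3.52676340e-04]
 [-7.34235299e-05 -2.97742627e-01  9.54646177e-01 -1.42480116e-01]
 [ 0.00000000e+00  0.00000000e+00  0.00000000e+00  1.00000000e+00]]
[{'location': [258.0, 209.2], 'p': 0.91}]
tool [-0.00196642 -0.00183828  0.07297504]
[253.39232068 206.89564887]
```

View pics/w1.png

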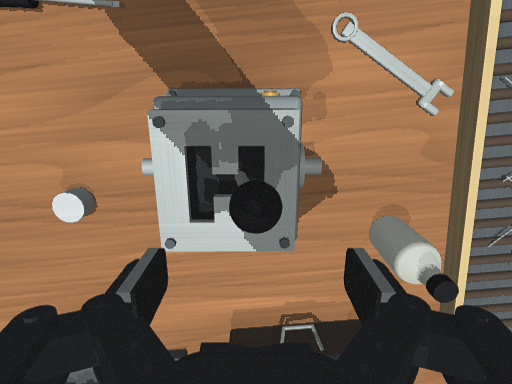

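send_rows([
  {"travel": [-0.002, -0.001, 0.016], "angular": [0, 0, 0]},
  {"travel": [0, 0, 0.016], "angular": [0, 0, 0]},
  {"travel": [0, 0, 0.016], "angular": [0, 0, 0]},
  {"travel": [0, 0, 0.016], "angular": [0, 0, 0]},
  {"travel": [0, 0, 0.016], "angular": [0, 0, 0]},
  {"travel": [0, 0, 0.014], "angular": [0, 0, 0]},
  {"travel": [0, 0, 0], "angular": [0, 0, 0]},
  {"travel": [0, 0, 0], "angular": [0, 0, 0]},
])

```text
clock: 3.62
position: [0.5127, 0.2602, 0.1809]
tool_rot: [-3.141, -0.002, 3.052]
wrist_force: [0.9, 0.0, -0.5]
gripper_width: 0.0854
```

send_rows([
  {"travel": [0, 0, 0], "angular": [0, 0, 0]},
  {"travel": [0, 0, 0], "angular": [0, 0, 0]},
  {"travel": [0, 0, 0], "angular": [0, 0, 0]},
  {"travel": [0, 0, 0], "angular": [0, 0, 0]},
  {"travel": [0, 0, 0], "angular": [0, 0, 0]},
  {"travel": [0, 0, 0], "angular": [0, 0, 0]},
  {"travel": [0, 0, 0], "angular": [0, 0, 0]},
  {"travel": [0, 0, 0], "angular": [0, 0, 0]},
], claw=1)

```text
clock: 4.28
position: [0.515, 0.2594, 0.1825]
tool_rot: [3.14, 0.002, 3.05]
wrist_force: [-0.3, -0.3, 6.2]
gripper_width: 0.0377
```

```bash
python3 - <<'E'
from h import *
im=snap('scene');o=im['pixels'][:,:,::-1][60:200,230:400]
cv2.imwrite('pics/s2.png',cv2.resize(o,None,fx=4,fy=4,interpolation=cv2.INTER_CUBIC))
im=snap('wrist','w2.png')
E
```

```text
(no output)
```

View pics/s2.png

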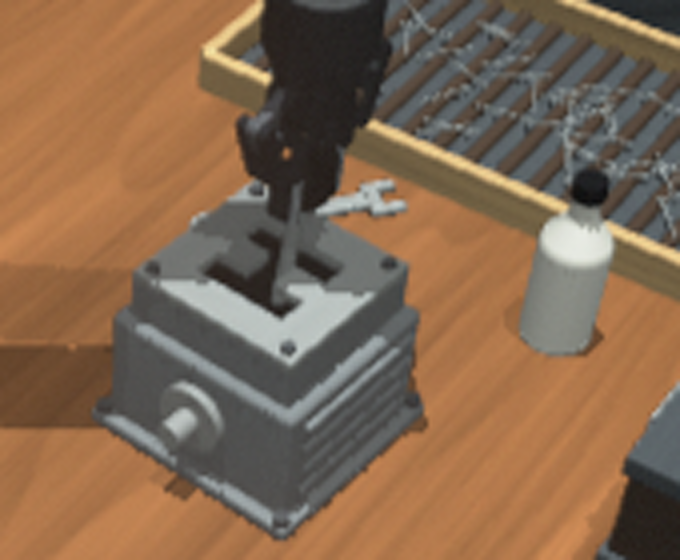

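View pics/w2.png

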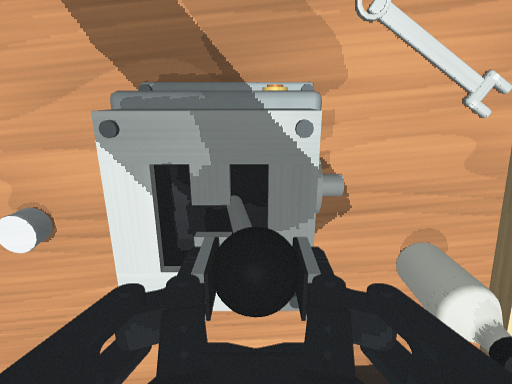

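send_rows([
  {"travel": [0, -0.0057, -0.001], "angular": [0, 0, 0]},
  {"travel": [0, -0.0057, -0.0008], "angular": [0, 0, 0]},
  {"travel": [0, -0.0057, -0.0006], "angular": [0, 0, 0]},
  {"travel": [0, -0.0057, -0.0004], "angular": [0, 0, 0]},
  {"travel": [0, -0.0057, -0.0002], "angular": [0, 0, 0]},
  {"travel": [0, -0.0057, 0], "angular": [0, 0, 0]},
])

```text
clock: 4.88
position: [0.5131, 0.231, 0.1877]
tool_rot: [3.131, 0.006, 3.052]
wrist_force: [0.2, 7.5, 15.5]
gripper_width: 0.037
```

send_rows([
  {"travel": [0, 0, 0], "angular": [0, 0, 0]},
  {"travel": [0, 0, 0], "angular": [0, 0, 0]},
  {"travel": [0, 0, 0.002], "angular": [0, 0, 0]},
  {"travel": [0, 0, 0.003], "angular": [0, 0, 0]},
  {"travel": [0, 0, 0], "angular": [0, 0, 0]},
], claw=0.2)

```text
clock: 5.3
position: [0.5103, 0.2241, 0.178]
tool_rot: [-3.14, -0.002, 3.05]
wrist_force: [1.0, -0.0, 0.3]
gripper_width: 0.0681
```

```bash
python3 - <<'E'
from h import *
s=status.sense();print({k:s[k] for k in('position','tool_rot','gripper_width','wrist_force')})
snap('wrist','w3.png')
E
```

```text
{'position': array([0.51026614, 0.2240716 , 0.17796576]), 'tool_rot': array([-3.14028034e+00, -2.04738940e-03,  3.04953086e+00]), 'gripper_width': 0.06814944926251457, 'wrist_force': array([ 1.00386399, -0.03268741,  0.29532514])}
```

View pics/w3.png

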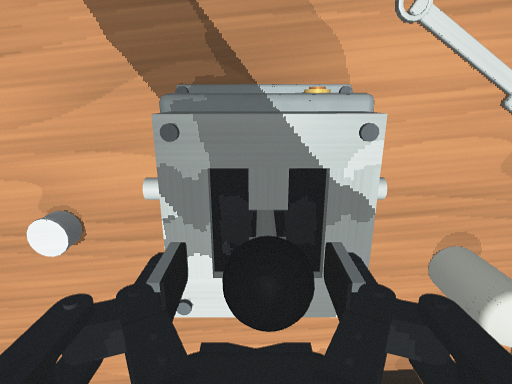

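send_rows([
  {"travel": [0, 0, 0], "angular": [0, 0, 0]},
  {"travel": [0, 0, 0], "angular": [0, 0, 0]},
  {"travel": [0, -0.0047, 0], "angular": [0, 0, 0]},
  {"travel": [0, -0.0047, 0], "angular": [0, 0, 0]},
  {"travel": [0, -0.0047, 0], "angular": [0, 0, 0]},
  {"travel": [0, -0.0047, 0], "angular": [0, 0, 0]},
  {"travel": [0, -0.0047, 0.0005], "angular": [0, 0, 0]},
  {"travel": [0, -0.0047, 0.0005], "angular": [0, 0, 0]},
  {"travel": [0, -0.0047, 0.001], "angular": [0, 0, 0]},
  {"travel": [0, -0.0047, 0.001], "angular": [0, 0, 0]},
  {"travel": [0, 0, 0], "angular": [0, 0, 0]},
  {"travel": [0, 0, 0], "angular": [0, 0, 0]},
], claw=0.45)

```text
clock: 6.35
position: [0.5079, 0.1886, 0.1767]
tool_rot: [3.139, 0.001, 3.05]
wrist_force: [0.5, 5.9, 2.1]
gripper_width: 0.0467
```

```bash
python3 - <<'E'
from h import *
s=status.sense();print({k:s[k] for k in('position','tool_rot','gripper_width','wrist_force')})
snap('wrist','w4.png');snap('top','t4.png')
E
```

```text
{'position': array([0.50790041, 0.18863473, 0.17668322]), 'tool_rot': array([3.13917433e+00, 1.06345190e-03, 3.05040782e+00]), 'gripper_width': 0.046738926380048305, 'wrist_force': array([0.45670375, 5.8754038 , 2.12599782])}
```

View pics/w4.png

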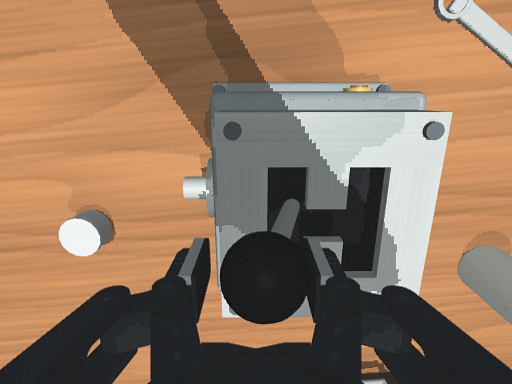

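send_rows([
  {"travel": [0, 0.001, 0], "angular": [0, 0, 0]},
  {"travel": [0, 0.001, 0], "angular": [0, 0, 0]},
  {"travel": [0, 0, 0], "angular": [0, 0, 0]},
  {"travel": [0, 0, 0], "angular": [0, 0, 0]},
  {"travel": [0, 0, 0], "angular": [0, 0, 0]},
], claw=1)

```text
clock: 6.87
position: [0.5089, 0.1923, 0.1779]
tool_rot: [3.137, 0.003, 3.051]
wrist_force: [0.1, 6.9, 7.9]
gripper_width: 0.0375
```

send_rows([
  {"travel": [-0.0045, 0, 0], "angular": [0, 0, 0]},
  {"travel": [-0.0045, 0, 0.0002], "angular": [0, 0, 0]},
  {"travel": [-0.0045, 0, 0.0003], "angular": [0, 0, 0]},
  {"travel": [-0.0045, 0, 0.0004], "angular": [0, 0, 0]},
  {"travel": [-0.0045, 0, 0.0006], "angular": [0, 0, 0]},
  {"travel": [-0.0045, 0, 0.0007], "angular": [0, 0, 0]},
  {"travel": [0, 0, 0], "angular": [0, 0, 0]},
])

```text
clock: 7.45
position: [0.5351, 0.1903, 0.1751]
tool_rot: [3.137, 0.001, 3.052]
wrist_force: [-1.8, 8.7, 6.2]
gripper_width: 0.0372
```

send_rows([
  {"travel": [-0.0045, 0, 0.0008], "angular": [0, 0, 0]},
  {"travel": [-0.0045, 0, 0.001], "angular": [0, 0, 0]},
  {"travel": [-0.0045, 0, 0.0011], "angular": [0, 0, 0]},
  {"travel": [-0.0045, 0, 0.0012], "angular": [0, 0, 0]},
  {"travel": [-0.003, 0, 0.0005], "angular": [0, 0, 0]},
  {"travel": [-0.002, 0, 0], "angular": [0, 0, 0]},
  {"travel": [0, 0, 0], "angular": [0, 0, 0]},
  {"travel": [0, 0, 0], "angular": [0, 0, 0]},
])

```text
clock: 8.12
position: [0.5557, 0.1891, 0.1697]
tool_rot: [3.137, -0.003, 3.054]
wrist_force: [-3.7, 9.1, 3.7]
gripper_width: 0.0376
```

send_rows([
  {"travel": [-0.003, 0, 0], "angular": [0, 0, 0]},
  {"travel": [-0.003, 0, 0], "angular": [0, 0, 0]},
  {"travel": [0, 0, 0], "angular": [0, 0, 0]},
  {"travel": [0, 0, 0], "angular": [0, 0, 0]},
])

```text
clock: 8.45
position: [0.5567, 0.189, 0.1693]
tool_rot: [3.14, -0.012, 3.055]
wrist_force: [-17.5, 8.5, 13.9]
gripper_width: 0.0378
```

```bash
python3 - <<'E'
from h import *
s=status.sense();print({k:s[k] for k in('position','tool_rot','gripper_width','wrist_force')})
snap('wrist','w5.png');
E
```

```text
{'position': array([0.55669456, 0.18902088, 0.16925056]), 'tool_rot': array([ 3.13956888, -0.01150837,  3.05506343]), 'gripper_width': 0.037766122628129596, 'wrist_force': array([-17.54434397,   8.50539927,  13.90542681])}
```

View pics/w5.png

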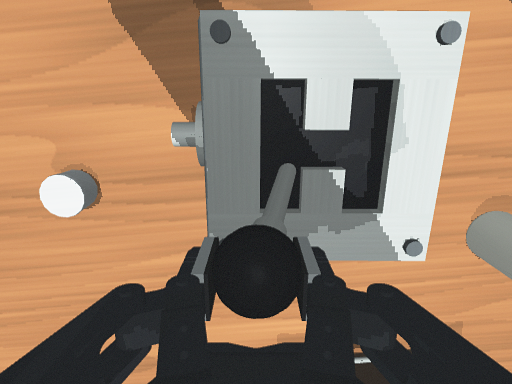

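send_rows([
  {"travel": [0, 0, 0], "angular": [0, 0, 0]},
  {"travel": [0, 0, 0], "angular": [0, 0, 0]},
  {"travel": [0, 0, 0], "angular": [0, 0, 0]},
  {"travel": [0, 0, 0], "angular": [0, 0, 0]},
  {"travel": [0, 0, 0], "angular": [0, 0, 0]},
  {"travel": [0, 0, 0], "angular": [0, 0, 0]},
], claw=0)

```text
clock: 9.0
position: [0.5638, 0.1834, 0.1693]
tool_rot: [-3.141, -0.0, 3.049]
wrist_force: [0.4, -0.1, -0.4]
gripper_width: 0.085
```

```bash
python3 - <<'E'
from h import *
s=status.sense();print({k:s[k] for k in('position','tool_rot','gripper_width','wrist_force')})
snap('wrist','w6.png');
E
```

```text
{'position': array([0.56378561, 0.18342475, 0.16928378]), 'tool_rot': array([-3.14112445e+00, -1.15163183e-04,  3.04880080e+00]), 'gripper_width': 0.08500303427671865, 'wrist_force': array([ 0.42189466, -0.06391197, -0.3544143 ])}
```

View pics/w6.png

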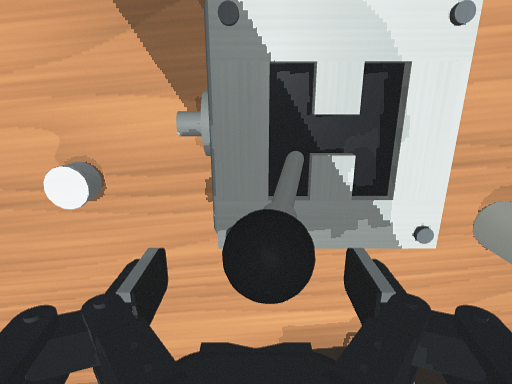

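Clear of the ball on both sides; going straight up, then moving back to view it.

send_rows([
  {"travel": [0, 0, -0.015], "angular": [0, 0, 0]},
  {"travel": [0, 0, -0.02], "angular": [0, 0, 0]},
  {"travel": [0, 0, -0.02], "angular": [0, 0, 0]},
  {"travel": [0, 0, -0.02], "angular": [0, 0, 0]},
  {"travel": [0, 0, -0.02], "angular": [0, 0, 0]},
  {"travel": [0, 0, -0.015], "angular": [0, 0, 0]},
  {"travel": [0.01, -0.02, 0], "angular": [0, 0, 0]},
  {"travel": [0.01, -0.025, 0], "angular": [0, 0, 0]},
  {"travel": [0.01, -0.025, 0], "angular": [0, 0, 0]},
  {"travel": [0.01, -0.025, 0], "angular": [0, 0, 0]},
  {"travel": [0.01, -0.025, 0], "angular": [0, 0, 0]},
  {"travel": [0.01, -0.025, 0], "angular": [0, 0, 0]},
  {"travel": [0.01, -0.025, 0], "angular": [0, 0, 0]},
  {"travel": [0, 0, 0], "angular": [0, 0, 0]},
  {"travel": [0, 0, 0], "angular": [0, 0, 0]},
])

```text
clock: 10.3
position: [0.478, 0.0197, 0.2798]
tool_rot: [-3.141, 0.001, 3.046]
wrist_force: [-0.4, 0.6, -0.1]
gripper_width: 0.0856
```

```bash
python3 - <<'E'
from h import *
from scipy.optimize import least_squares
s=status.sense();print({k:s[k] for k in('clock','position','gripper_width','wrist_force')})
p=[.5111,.2278,-.0909]
def kn(a,b):
    v=np.array([a,b,np.sqrt(.165**2-a*a-b*b)]);c,q=np.cos(p[2]),np.sin(p[2])
    return np.array([c*v[0]-q*v[1]+p[0],q*v[0]+c*v[1]+p[1],.04+v[2]])
for n in('scene','top'):
    im=snap(n,n+'7.png');r=models.tip_of('shift_knob',n);print(n,r[:2])
    print('expect',proj(im,kn(.045,-.039)))
    if r: print(least_squares(lambda q:proj(im,kn(*q))[0]-r[0]['location'],[.04,-.03]).x)
    b=models.tip_of('brake_grip',n);print(b[:1])
a=cv2.imread('pics/scene7.png')[70:200,220:380];b=cv2.imread('pics/top7.png')[150:270,110:250]
cv2.imwrite('pics/c7.png',np.hstack([cv2.resize(a,(400,325),interpolation=2),cv2.resize(b,(379,325),interpolation=2)]))
E
```

```text
{'clock': 10.3, 'position': array([0.47795151, 0.01965337, 0.27977495]), 'gripper_width': 0.08559306769447447, 'wrist_force': array([-0.387183  ,  0.59831771, -0.14504738])}
scene [{'location': [304.5, 126.9], 'p': 0.52}]
expect [[302.33856854 127.95357495]]
[ 0.04711628 -0.03284266]
[{'location': [178.2, 209.3], 'p': 0.62}]
top [{'location': [186.3, 190.7], 'p': 0.67}]
expect [[187.40049982 191.31808344]]
[ 0.04610009 -0.03645608]
[{'location': [356.9, 233.3], 'p': 0.51}]
```

View pics/c7.png

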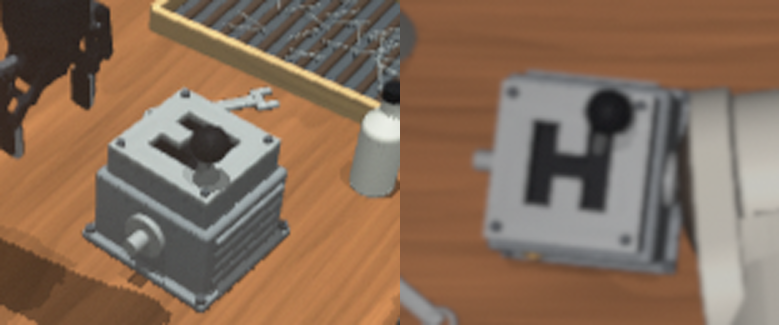

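Both views put the knob at x ≈ +46 mm, y ≈ -33 to -36 mm, which is fully home in the right-hand leg. The brake lever hasn't moved and the arm is clear.

```bash
python3 -c "
from h import *
print(job.job_done())"
```

```text
the job is handed in; nothing more can be done
None
```

The shift lever is in gear: I moved it across neutral to the right-hand leg, pushed it forward to its stop and let go. I handed the job in at about 10.5 s on the robot's clock, against the 32 s limit.

- **The move:** My first grip sat a little high on the ball and was being pushed upward (15 N), so partway across I opened and regripped lower. I then pushed the knob across with the jaws loosely around it, gripped again in the right leg and pushed forward.
- **Forward stop:** The last 6 mm commanded moved the arm only about 1 mm, and the force in x rose to 17.5 N. That was also the highest force I read, though I only read it at the end of each move.
- **Last checks:** After I backed away, the two cameras put the knob at x = 46 and 47 mm and y = -36 and -33 mm in the gearbox frame. The forward stop is x = 45 mm, and the pictures show the rod at the far end of the right leg.
- **Disagreement:** The cameras differ by 4 mm in y, and I put that down to the accuracy of the image networks. Both values are inside the right leg (y below -30 mm).
- **Brake lever:** I did not touch the T-handled lever. It appears within about 1.5 pixels of where it started in both views.
- **Robot:** The gripper was open and clear of everything, with no contact force showing.

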